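Put the sauce warmer on hold and snap the nozzle cap on

TASK

Set the bottle warmer for the break: press its green key (power), then the orange key (hold), then the blue key (key lock), each fully down and one at a time, and do not press the white cancel key. Then take the red cap from the counter and press it straight down onto the bare nozzle of the open red-collared bottle until it clicks over the bead, keep pressing after the click so that it sits fully home, and finish still holding the cap down with a firm push: do not let go. Leave everything else on the counter where it is.

Things in the scene. Friction and masses are not known exactly. Their poses are not given: they have to be found in the camera images.
- warmer: Squeeze-bottle warmer, fixed steel case 240 (x) by 340 (y) by 125 mm high. Origin under its centre on the counter; x points from its front (nearest the robot) to its back, z up. Three bottle wells in a row along y, 95 mm apart, 45 mm behind the centre. The front 85 mm is a key panel sloping down 15 degrees towards the front.
- red_cap: The loose red nozzle cap: ribbed, round, 31 mm across, 32 mm tall, about 20 g, standing on the counter mouth down. Origin at the centre of the mouth rim (its underside), z up through its flat closed top. The mouth is 19 mm wide with a rounded inner lip 5 mm high; the hollow above it is 25 mm wide and reaches 26 mm up from the rim.
- cap_seat: Flat round seat, 32 mm across, at the foot of the bare white nozzle of the open red-collared bottle, about 180 mm above the counter; origin at the centre of its top, z up. With the cap fully home its rim rests here, so the two origins meet. The 43 mm wide collar begins 14 mm below the seat: fingertips may reach 10 mm below the rim. Caps on the other bottles reach 32 mm above seat height.
- snap_bead (a point): On the nozzle's axis, 7 mm above the seat, at the springy snap bead: four bumps, 23 mm across over them. The cap's lip meets the bead with the rim 9 mm above the seat; riding over it takes a push of roughly 10 N; with the rim about 5 mm above the seat it clicks over, the resistance drops away, and the rim then lands on the rigid seat.
- nozzle_tip (a point): Centre of the tip of that bare white nozzle, 22 mm above the seat. The nozzle is 17 mm across from the seat up to 13 mm, then tapers to 8 mm at the tip, which guides the cap.
- red_bottle: The open squeeze bottle with the red collar, fixed in one of the three wells (which one varies), 59 mm across; origin at the centre of its foot, 15 mm above the counter, z up. The cap's seat is 165 mm above that.
- key_green_top (a point): Centre of the top of the round green key (power) on the warmer's sloping panel: 24 mm across, standing 10 mm proud of the panel. The four keys stand in a row 46 mm apart, seen from the robot from left to right green, blue, white, orange. z points out of the panel, 15 degrees back from vertical towards the robot.
- key_green (a joint): Travel of the green key in m: 0 up, 0.004 fully pressed; a spring returns it; starts to move at 1.5 N, bottoms at 5 N, pressed straight down or square to the panel.
- key_orange_top (a point): Centre of the top of the round orange key (hold temperature) on the warmer's sloping panel: 24 mm across, standing 10 mm proud of the panel. The four keys stand in a row 46 mm apart, seen from the robot from left to right green, blue, white, orange. z points out of the panel, 15 degrees back from vertical towards the robot.
- key_orange (a joint): Travel of the orange key in m: 0 up, 0.004 fully pressed; a spring returns it; starts to move at 1.5 N, bottoms at 5 N, pressed straight down or square to the panel.
- key_blue_top (a point): Centre of the top of the round blue key (key lock) on the warmer's sloping panel: 24 mm across, standing 10 mm proud of the panel. The four keys stand in a row 46 mm apart, seen from the robot from left to right green, blue, white, orange. z points out of the panel, 15 degrees back from vertical towards the robot.
- key_blue (a joint): Travel of the blue key in m: 0 up, 0.004 fully pressed; a spring returns it; starts to move at 1.5 N, bottoms at 5 N, pressed straight down or square to the panel.
- key_white_top (a point): Centre of the top of the round white key (cancel, not to be pressed) on the warmer's sloping panel: 24 mm across, standing 10 mm proud of the panel. The four keys stand in a row 46 mm apart, seen from the robot from left to right green, blue, white, orange. z points out of the panel, 15 degrees back from vertical towards the robot.
- key_white (a joint): Travel of the white key in m: 0 up, 0.004 fully pressed; a spring returns it; starts to move at 1.5 N, bottoms at 5 N, pressed straight down or square to the panel.
- green_cap: Leave alone: a second cap like the red one but green, a spare that is not needed; origin at the centre of its underside.
- cheese_shaker: Leave alone: glass cheese shaker with a steel top, 68 mm across, 135 mm tall; origin at the centre of its underside.
- oil_bottle: Leave alone: green glass oil bottle, 62 mm across, 200 mm tall; origin at the centre of its underside.
- dip_pot_a: Leave alone: closed portion pot with cream-coloured sauce, 65 mm across, 37 mm tall; origin at the centre of its underside.
- dip_pot_b: Leave alone: closed portion pot with brown sauce, 65 mm across, 37 mm tall; origin at the centre of its underside.
- marker: Leave alone: white and blue marker lying on the counter, 130 mm long, 16 mm thick; origin on its underside, about the middle of its length.
- pizza_cutter: Leave alone: pizza wheel lying flat, black handle, 92 mm wheel, about 215 mm long, 22 mm high; origin on its underside, about the middle of its length.
- yellow_bottle: Squeeze bottle with yellow collar and cap on, fixed in a well; same size as the red one, top of the cap 212 mm above the counter. Nothing to do.
- green_bottle: The same with green collar and green cap on, fixed in a well. Nothing to do.
There are look-alikes about, which are no part of the job. Of the things shaped like the red_cap, the red one is meant.

How it is judged:
By the outcome, as a careful person would: the job done as asked, in the order asked, and still so for the second after the job is handed in, while the arm keeps its last pose, push and grip.
It also fails if it takes over 61 s, if anything falls off the work surface, if the arm or the gripper's body presses on something with over 40 N, if the wrist force passes 120 N, or if a joint passes its speed limit or range.

ROBOT

A 6-joint arm with a two-finger parallel gripper is mounted at the origin on the work surface. World frame = base frame: x ahead of the robot, y to its left, z up, the work surface at z = 0. Lengths are in m, angles in rad, forces in N, time in s.
With the tool pointing down it reaches from about 0.325 to 0.9 m from the base axis. Payload 3.5 kg.
Tool frame: the origin (TCP) lies at the very end of the fingers, on their centre line; the grasp point (between the pads) lies 19 mm behind it; z points along the fingers, y is the line along which they close (so a half turn about z gives the same grasp; the last joint's range is limited). The gripper opens to 85 mm and grips with 20 to 120 N. Pads are 22 mm wide; open, the fingers measure 114 mm over their backs; the gripper's body (76 mm by 85 mm) begins 54 mm behind the grasp point. The pads swing forward as they close: fully open they stand 13 mm farther back than shut.
Start: joints at [1.064, 0.276, -0.026, 1.268, 0, 1.467], TCP at [0.246, 0.575, 0.231] pointing down, gripper open.
Joint ranges: [-3.12, 3.12], [-0.85, 1.88], [-1.08, 1.24], [-1.95, 2.15], [-1.57, 1.53], [-3.14, 3.14]. Speed limits (rad/s): [2.57, 2.57, 3.14, 3.14, 3.14, 3.14].

INTERFACE

Orientations are given as a unit quaternion [x, y, z, w].
In Python, from plant import env, optics, order gives the robot as it stands.
- The arm moves only by the tool play_rows, never from a script. Its arguments are lists of equal length, an entry for each row: "angular": the turn, a rotation vector about the world's x, y, z in degrees, a list of three; "translation": the shift along the world's x, y, z in mm, a list of three; "fingers": the gripper's target within -1 to 1 (shut at 1, half-way at 0, fully open at -1). In form: {"angular": [[rx, ry, rz], ...], "translation": [[x, y, z], ...], "fingers": [fingers, ...]}. A call has 1 to 5 rows; each row shifts and turns the commanded pose from where the row before left it; what a row does not reach is not made up. A row lasts 1/10 s, in which the tool goes at most 50 mm and 8.59 degrees, less where a joint would pass 70% of its speed; a pose out of reach is approached as far as the arm can. A call with a gripper value outside its range is refused whole. The fingers move at their own pace and stop on an object; "newtons" is the grip in N (left out, the last holds). Time passes only in rows, so rows that do not move let the fingers close. It gives the time, the measured TCP pose, the force, the opening and the grip force at its end, in the units of the state.
- env.state(): the state, without advancing time (a new reading comes with each control period).
- optics.read_camera(name): name is "scene" or "top" or "wrist"; returns the picture (384x512x3 uint8, blue, green, red); there is no depth.
- optics.camera_info(name): a dict with "intrinsics" (3x3 intrinsics, pixels), "view" (4x4, takes a point from world to camera coordinates). Camera axes: x right, y down, z forward; pixel columns grow to the right and rows downward; lengths in m; the calibration is good to about 2 mm. A picture is of the moment at which its call begins: read the wrist's pose just before it. camera_info takes no time and is no camera call; for the wrist camera it gives the pose at the moment of the call.
- order.finish_job(): hands the job in; it is judged then, once.
The state is a dict: "time_s": time; "q": joint angles; "dq": joint speeds; "tau": joint torques, N m; "position": TCP position; "orientation": TCP orientation; "contact_force": force on the tool from outside, world axes, zero at the start; "moment": the same for the moment, N m; "opening": finger opening in m; "finger_force": force on a finger pad.
Only numpy, scipy, OpenCV 4.12 (cv2) and the standard library are available. Lean on these libraries where they do the work, as an engineer would, in place of code of your own. Each camera call takes 0.05 s, during which the arm holds its last target. There are 200 camera calls.

## Working session

There is one attempt and no reset: what is moved stays moved. The work goes in short steps, Python scripts to look and compute and a tool call to move; the robot and the scene stay as the last step left them, time stands still between calls to the robot, and variables do not carry over. Pictures are saved under pics/ and viewed, at most 10 in all, crops included, and the job is handed in when it is done.

Besides the shell and the picture viewer there is one more tool, called after ">>>" by a JSON object that holds its "method" and its "body", one argument or row to a line. play_rows: Moves the arm, as the interface text tells. Its arguments: {"type":"object","properties":{"angular":{"type":"array","items":{"type":"array","items":{"type":"number"}}},"translation":{"type":"array","items":{"type":"array","items":{"type":"number"}}},"fingers":{"type":"array","items":{"type":"number"}},"newtons":{"type":"number"}},"required":["angular","translation","fingers"]}

```bash
mkdir -p pics
python3 - <<'E'
from plant import env, optics, order
import cv2,numpy as np
s=env.state();print(s)
a=optics.read_camera("scene");b=optics.read_camera("top")
for n in("scene","top","wrist"):
    i=optics.camera_info(n);print(n,np.round(i["intrinsics"],1).tolist(),np.round(i["view"],3).tolist())
cv2.imwrite("pics/a.png",a);cv2.imwrite("pics/b.png",b)
E
```

```text
{'time_s': 0.0, 'q': array([ 1.06361136e+00,  2.77142405e-01, -2.79322382e-02,  1.26800304e+00,
        1.10051989e-05,  1.46740392e+00]), 'dq': array([ 0.00034917, -0.00054921, -0.00026042, -0.00139806,  0.00013188,
        0.00020537]), 'tau': array([ 1.76750355e-04, -4.45511806e+01,  2.95205480e+01,  1.64952170e-02,
       -2.57080201e-04, -2.77467691e-06]), 'position': array([0.24517698, 0.57402827, 0.23012968]), 'orientation': array([ 2.00527326e-01,  9.79687445e-01, -1.08628129e-03, -3.48100660e-04]), 'contact_force': array([ 0.48659822,  0.47617433, -0.91975691]), 'moment': array([-0.0239288 ,  0.0090457 ,  0.01263284]), 'finger_force': 0.0, 'opening': 0.08534900564389464}
scene [[375.0, 0.0, 254.5], [0.0, 375.0, 191.9], [0.0, 0.0, 1.0]] [[0.788, 0.615, -0.012, -0.355], [0.506, -0.659, -0.556, -0.233], [-0.351, 0.432, -0.831, 1.334], [0.0, 0.0, 0.0, 1.0]]
top [[414.5, 0.0, 257.4], [0.0, 414.5, 196.0], [0.0, 0.0, 1.0]] [[-0.005, -1.0, -0.007, -0.068], [-0.998, 0.006, -0.057, 0.524], [0.057, 0.006, -0.998, 1.341], [0.0, 0.0, 0.0, 1.0]]
wrist [[312.7, 0.0, 253.7], [0.0, 312.7, 190.9], [0.0, 0.0, 1.0]] [[0.394, 0.919, -0.002, -0.623], [0.877, -0.375, 0.301, -0.037], [0.276, -0.121, -0.954, 0.38], [0.0, 0.0, 0.0, 1.0]]
```

View pics/a.png

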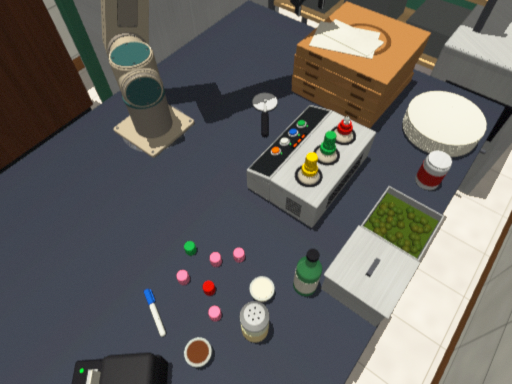

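View pics/b.png

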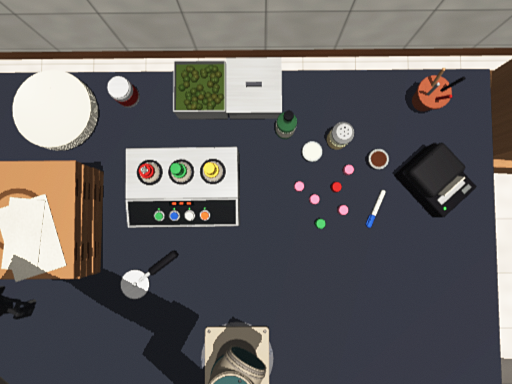

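The top view shows the warmer with keys at green (159,216), blue (174,215), white (190,215) and orange (205,215). The red-collared bottle is at (149,170), in the left well.

Cap candidates in the top view are red (337,187), green (320,224) and four pinks at (299,186), (314,199), (343,210) and (349,170). The saturated red one at (337,187), scene (208,287), fits the description; I'll confirm it in a crop.

```bash
cat > h.py <<'E'
import cv2,numpy as np
from plant import env,optics,order
def blobs(img,lo,hi,box=None,amin=8):
    hsv=cv2.cvtColor(img,cv2.COLOR_BGR2HSV);m=cv2.inRange(hsv,np.array(lo),np.array(hi))
    if lo[0]==0 and hi[0]<20 and lo[1]>60: m|=cv2.inRange(hsv,np.array((172,lo[1],lo[2])),np.array((180,255,255)))
    if box: k=np.zeros_like(m);x0,y0,x1,y1=box;k[y0:y1,x0:x1]=1;m=m*k
    n,_,st,c=cv2.connectedComponentsWithStats(m)
    return [(c[i].round(1).tolist(),st[i].tolist()) for i in range(1,n) if st[i,4]>=amin]
def ray(info,uv):
    K,V=np.array(info["intrinsics"]),np.array(info["view"]);R=V[:3,:3]
    d=R.T@np.linalg.solve(K,[uv[0],uv[1],1]);return -R.T@V[:3,3],d/np.linalg.norm(d)
def plane(info,uv,z):
    o,d=ray(info,uv);return o+d*(z-o[2])/d[2]
def tri(i1,u1,i2,u2):
    (o1,d1),(o2,d2)=ray(i1,u1),ray(i2,u2)
    t=np.linalg.lstsq(np.c_[d1,-d2],o2-o1,rcond=None)[0];p,q=o1+t[0]*d1,o2+t[1]*d2
    return (p+q)/2,np.linalg.norm(p-q)
E
python3 - <<'E'
from h import *
a,b=cv2.imread("pics/a.png"),cv2.imread("pics/b.png")
C={"red":((0,190,90),(6,255,255)),"green":((40,100,60),(85,255,255)),"blue":((100,150,120),(125,255,255)),"orange":((5,150,120),(17,255,255)),"white":((0,0,150),(180,60,255)),"pink":((150,60,100),(178,175,255))}
bt,bs=(125,145,240,228),(245,100,380,220)
for c in("red","green","blue","orange","white"):
    print(c,"top",blobs(b,*C[c],(125,200,240,228) if c in("blue","orange","white") else bt),"\n  scene",blobs(a,*C[c],(255,110,312,180) if c=="white" else bs))
print("cap top",blobs(b,*C["red"],(280,150,370,240)),"scene",blobs(a,*C["red"],(150,220,260,330)))
t=cv2.resize(b[150:235,280:370],None,fx=4,fy=4,interpolation=cv2.INTER_CUBIC)
s=cv2.resize(a[100:195,250:350],None,fx=4,fy=4,interpolation=cv2.INTER_CUBIC)
o=np.zeros((380,770,3),np.uint8);o[:340,:360]=t;o[:380,370:770]=s
cv2.imwrite("pics/c.png",o)
E
```

```text
red top [([146.9, 170.7], [138, 164, 16, 14, 119])] 
  scene [([344.2, 128.0], [337, 121, 15, 13, 131])]
green top [([177.6, 169.6], [170, 163, 16, 15, 183]), ([158.4, 215.9], [155, 213, 8, 7, 42])] 
  scene [([300.7, 122.0], [297, 119, 8, 7, 43]), ([328.6, 143.1], [320, 130, 16, 25, 287]), ([373.1, 215.1], [370, 214, 7, 3, 8])]
blue top [([173.8, 215.5], [171, 213, 7, 6, 36])] 
  scene [([292.5, 131.1], [289, 129, 8, 6, 31])]
orange top [([173.5, 203.0], [172, 202, 4, 3, 12]), ([180.8, 202.9], [179, 202, 5, 3, 12]), ([188.5, 203.0], [187, 202, 4, 3, 12]), ([204.2, 215.1], [201, 212, 7, 8, 42])] 
  scene [([302.9, 135.7], [302, 134, 3, 4, 9]), ([294.8, 144.5], [293, 143, 4, 4, 11]), ([275.1, 149.4], [272, 146, 7, 7, 40])]
white top [([178.6, 217.7], [126, 200, 113, 28, 382]), ([161.7, 214.7], [159, 211, 5, 10, 18]), ([175.6, 214.2], [170, 211, 10, 9, 22]), ([189.4, 214.9], [185, 210, 10, 11, 81]), ([205.1, 213.0], [200, 210, 10, 10, 25])] 
  scene [([291.6, 161.5], [255, 131, 57, 49, 816]), ([283.9, 141.0], [280, 138, 9, 7, 53]), ([302.7, 176.3], [298, 170, 14, 10, 58])]
cap top [([336.1, 186.5], [332, 182, 9, 10, 74])] scene [([208.6, 287.4], [203, 281, 12, 14, 140])]
```

View pics/c.png

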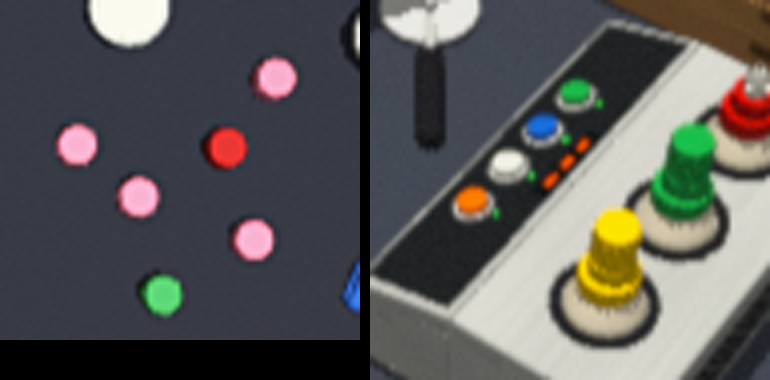

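The left crop shows one saturated red cap at crop (227,148), which is top (337,187), among four pinks and a green. The right crop shows the keys with bezel rings and the bare white nozzle on the red collar.

Run:
```python
from h import *
T,S=optics.camera_info("top"),optics.camera_info("scene")
for n,u,v in(("green",(158.4,215.9),(300.7,122)),("blue",(173.8,215.5),(292.5,131.1)),("white",(189.4,214.9),(283.9,141)),("orange",(204.2,215.1),(275.1,149.4)),("cap",(336.1,186.5),(208.6,286.5))):
    p,e=tri(T,u,S,v);print(n,p.round(4),round(e,4))
print("cap z.032",plane(T,(336.1,186.5),.030).round(4),plane(S,(208.6,286),.028).round(4))
for u in((126,148),(238,148),(239,227),(127,227)):print("corner",plane(T,u,.125).round(3))
for u in((147,171),(177.6,169.6)):print("bottle",plane(T,u,.19).round(4))
```

```text
green [0.4586 0.2263 0.1223] 0.0014
blue [0.4596 0.1802 0.1212] 0.0014
white [0.4611 0.1335 0.1188] 0.0018
orange [0.4605 0.0888 0.1213] 0.0011
cap [ 0.5524 -0.3255  0.0266] 0.0004
cap z.032 [ 0.552  -0.3251  0.03  ] [ 0.5521 -0.3247  0.028 ]
corner [0.665 0.326 0.125]
corner [ 0.663 -0.013  0.125]
corner [ 0.425 -0.016  0.125]
corner [0.426 0.32  0.125]
bottle [0.587  0.2439 0.19  ]
bottle [0.5905 0.1563 0.19  ]
```

>>> {"method": "play_rows", "body": {
  "angular": [
    [0,0,2.6],
    [0,0,2.6],
    [0,0,2.6],
    [0,0,2.6],
    [0,0,2.6]
  ],
  "translation": [
    [23.5,-38.5,-6],
    [23.5,-38.5,-6],
    [23.5,-38.5,-6],
    [23.5,-38.5,-6],
    [23.5,-38.5,-6]
  ],
  "fingers": [1,1,1,1,1],
  "newtons": 40
}}

```text
time_s: 0.6
position: [0.3633, 0.3805, 0.2006]
orientation: [0.087, 0.996, -0.0, -0.0]
contact_force: [0.2, -0.1, 0.3]
opening: 0.0123
finger_force: 0.0
```

>>> {"method": "play_rows", "body": {
  "angular": [
    [0,0,2.6],
    [0,0,2.6],
    [0,0,2.6],
    [0,0,2.2],
    [0,0,0]
  ],
  "translation": [
    [23.5,-38.5,-6],
    [23.5,-38.5,-6],
    [23.5,-38.5,-6],
    [23.5,-38.5,-6],
    [0,0,0]
  ],
  "fingers": [1,1,1,1,1]
}}

```text
time_s: 1.1
position: [0.4587, 0.2241, 0.1762]
orientation: [0.004, 1.0, -0.001, -0.0]
contact_force: [-1.2, 1.8, -0.7]
opening: -0.0
finger_force: 0.0
```

Run:
```python
from h import *
print(env.state()["position"].round(4));W=optics.camera_info("wrist");w=optics.read_camera("wrist");cv2.imwrite("pics/w1.png",w)
for c,lo,hi in(("green",(40,100,60),(85,255,255)),("blue",(100,150,120),(125,255,255)),("orange",(5,150,120),(17,255,255)),("red",(0,190,90),(6,255,255))):
    for u,st in blobs(w,lo,hi,amin=100):print(c,u,st,plane(W,u,.122).round(4),plane(W,u,.202).round(4))
```

```text
[0.4587 0.2241 0.1762]
green [259.5, 211.6] [244, 196, 32, 32, 805] [0.4568 0.2277 0.122 ] [0.4256 0.2266 0.202 ]
blue [193.0, 212.2] [177, 197, 32, 31, 696] [0.4568 0.183  0.122 ] [0.4256 0.2001 0.202 ]
orange [58.7, 214.5] [40, 199, 38, 32, 919] [0.4577 0.0923 0.122 ] [0.4261 0.1464 0.202 ]
orange [162.2, 265.9] [153, 261, 19, 11, 195] [0.4975 0.1583 0.122 ] [0.4497 0.1855 0.202 ]
orange [193.4, 265.7] [184, 261, 20, 11, 196] [0.4976 0.1805 0.122 ] [0.4498 0.1986 0.202 ]
orange [131.1, 266.5] [122, 262, 19, 10, 184] [0.4978 0.1361 0.122 ] [0.4499 0.1723 0.202 ]
```

View pics/w1.png

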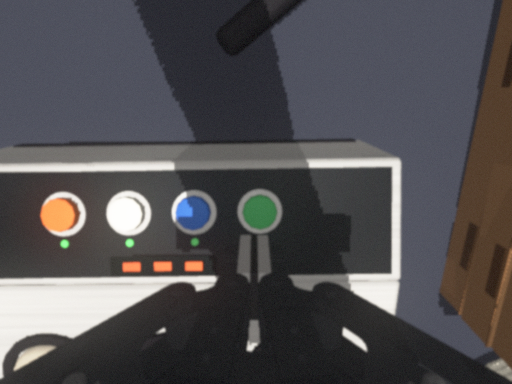

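The wrist view agrees within about 3 mm: green (259,212), blue (193,212), orange (59,214). Pressing green now.

>>> {"method": "play_rows", "body": {
  "angular": [
    [0,0,0],
    [0,0,0],
    [0,0,0],
    [0,0,0],
    [0,0,0]
  ],
  "translation": [
    [0,2,-25],
    [0,0,-20],
    [0,0,-6],
    [0,0,-2],
    [0,0,0]
  ],
  "fingers": [1,1,1,1,1]
}}

```text
time_s: 1.65
position: [0.457, 0.2309, 0.1247]
orientation: [0.001, 1.0, 0.0, 0.0]
contact_force: [-0.0, -0.2, 0.2]
opening: 0.0002
finger_force: 0.0
```

>>> {"method": "play_rows", "body": {
  "angular": [
    [0,0,0],
    [0,0,0],
    [0,0,0]
  ],
  "translation": [
    [0,-3,-1],
    [0,0,-2],
    [0,0,0]
  ],
  "fingers": [1,1,1]
}}

```text
time_s: 1.95
position: [0.4581, 0.2275, 0.1222]
orientation: [0.001, 1.0, 0.0, 0.001]
contact_force: [0.3, 0.5, 2.9]
opening: -0.0001
finger_force: 1.0
```

>>> {"method": "play_rows", "body": {
  "angular": [
    [0,0,0],
    [0,0,0],
    [0,0,0]
  ],
  "translation": [
    [0,0,-3],
    [0,0,-2],
    [0,0,0]
  ],
  "fingers": [1,1,1]
}}

```text
time_s: 2.25
position: [0.4591, 0.2275, 0.1187]
orientation: [0.001, 1.0, 0.0, 0.002]
contact_force: [-0.8, -1.1, 11.1]
opening: 0.0
finger_force: 5.7
```

>>> {"method": "play_rows", "body": {
  "angular": [
    [0,0,0],
    [0,0,0]
  ],
  "translation": [
    [0,0,-1],
    [0,0,0]
  ],
  "fingers": [1,1]
}}

```text
time_s: 2.45
position: [0.4591, 0.2276, 0.1185]
orientation: [0.001, 1.0, 0.0, 0.002]
contact_force: [-2.7, -2.4, 16.3]
opening: -0.0
finger_force: 8.4
```

Run:
```python
from h import *
s=env.state();print(s["position"].round(4),s["contact_force"].round(1))
```

```text
[0.4591 0.2276 0.1185] [-2.7 -2.4 16.3]
```

>>> {"method": "play_rows", "body": {
  "angular": [
    [0,0,0],
    [0,0,0],
    [0,0,0],
    [0,0,0],
    [0,0,0]
  ],
  "translation": [
    [0,0,30],
    [0,-46,0],
    [0,-46,0],
    [0,-46,0],
    [0,0,0]
  ],
  "fingers": [1,1,1,1,1]
}}

```text
time_s: 2.95
position: [0.4563, 0.0851, 0.1449]
orientation: [0.004, 1.0, -0.001, -0.001]
contact_force: [0.3, 0.0, -0.4]
opening: 0.0002
finger_force: 0.0
```

>>> {"method": "play_rows", "body": {
  "angular": [
    [0,0,0],
    [0,0,0],
    [0,0,0],
    [0,0,0],
    [0,0,0]
  ],
  "translation": [
    [0,0,-18],
    [0,0,-5],
    [0,0,-4],
    [0,0,-3],
    [0,0,0]
  ],
  "fingers": [1,1,1,1,1]
}}

```text
time_s: 3.45
position: [0.4568, 0.089, 0.1176]
orientation: [0.001, 1.0, -0.001, -0.0]
contact_force: [-6.9, -3.3, 17.0]
opening: 0.0
finger_force: 8.9
```

>>> {"method": "play_rows", "body": {
  "angular": [
    [0,0,0],
    [0,0,0],
    [0,0,0],
    [0,0,0],
    [0,0,0]
  ],
  "translation": [
    [0,0,30],
    [0,46,0],
    [0,46,0],
    [0,0,0],
    [0,0,-18]
  ],
  "fingers": [1,1,1,1,1]
}}

```text
time_s: 3.95
position: [0.459, 0.1837, 0.1294]
orientation: [-0.001, 1.0, 0.001, 0.003]
contact_force: [1.4, 0.4, -1.3]
opening: 0.0001
finger_force: 0.0
```

>>> {"method": "play_rows", "body": {
  "angular": [
    [0,0,0],
    [0,0,0],
    [0,0,0],
    [0,0,0]
  ],
  "translation": [
    [0,0,-5],
    [0,0,-4],
    [0,0,-3],
    [0,0,0]
  ],
  "fingers": [1,1,1,1]
}}

```text
time_s: 4.35
position: [0.4567, 0.1818, 0.1178]
orientation: [0.001, 1.0, 0.001, -0.0]
contact_force: [-7.2, 1.8, 15.7]
opening: 0.0
finger_force: 8.4
```

>>> {"method": "play_rows", "body": {
  "angular": [
    [0,0,0],
    [0,0,0],
    [0,0,0],
    [0,0,0],
    [0,0,0]
  ],
  "translation": [
    [0,0,45],
    [0,0,45],
    [25,0,42],
    [47,0,14],
    [0,0,29]
  ],
  "fingers": [1,1,1,1,1]
}}

```text
time_s: 4.85
position: [0.5331, 0.1803, 0.2893]
orientation: [0.002, 1.0, -0.0, 0.0]
contact_force: [-0.9, 0.9, -1.0]
opening: -0.0002
finger_force: 0.0
```

>>> {"method": "play_rows", "body": {
  "angular": [
    [0,0,0],
    [0,0,0]
  ],
  "translation": [
    [0,0,0],
    [0,0,0]
  ],
  "fingers": [1,1]
}}

```text
time_s: 5.05
position: [0.5293, 0.1808, 0.2906]
orientation: [0.002, 1.0, 0.0, 0.0]
contact_force: [-0.1, 0.2, 0.3]
opening: 0.0001
finger_force: 0.0
```

Run:
```python
from h import *
print(env.state()["position"].round(4));W=optics.camera_info("wrist");w=optics.read_camera("wrist");cv2.imwrite("pics/w2.png",w)
for u,st in blobs(w,(0,190,60),(6,255,255),amin=100):print("red",u,st,plane(W,u,.18).round(4))
```

```text
[0.5293 0.1808 0.2906]
```

View pics/w2.png

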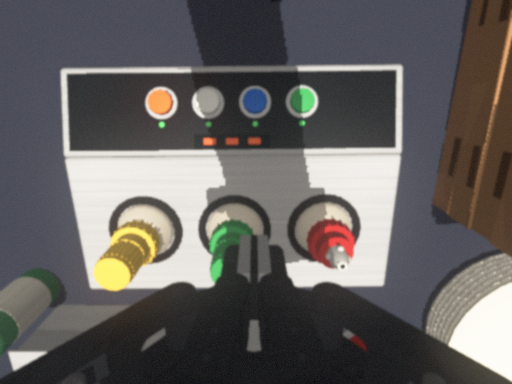

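The wrist view shows the bare nozzle tip at about (341,263), the yellow cap top at (113,276), and the well rings at (324,229), (235,229) and (145,229).

Run:
```python
from h import *
W=optics.camera_info("wrist");T=optics.camera_info("top");w=cv2.imread("pics/w2.png");b=cv2.imread("pics/b.png")
g=cv2.inRange(cv2.cvtColor(w,cv2.COLOR_BGR2HSV),(0,0,110),(180,70,255))[245:280,320:362];n,_,st,c=cv2.connectedComponentsWithStats(g)
for i in range(1,n):
    if st[i,4]>15:print("nozzle",c[i]+[320,245],st[i]+[320,245,0,0,0])
for u,z in(((341,263),.202),((113,276),.212),((324,229),.125),((145,229),.125)):print(u,plane(W,u,z).round(4))
for u,st in blobs(w,(5,150,120),(17,255,255),amin=60)+blobs(w,(100,150,80),(125,255,255),amin=60)+blobs(w,(40,100,60),(85,255,255),(285,80,320,118),60):print(u,st,plane(W,u,.122).round(4))
for u,st in blobs(w,(0,150,50),(8,255,255),(300,215,360,285),50):print("red",u,st)
y=blobs(b,(20,120,120),(34,255,255),(190,150,235,190),10);print("yellow top",[(u,st,plane(T,u,.2).round(4)) for u,st in y])
cv2.imwrite("pics/d.png",np.hstack([cv2.resize(w[210:280,300:365],None,fx=6,fy=6,interpolation=cv2.INTER_CUBIC),cv2.resize(b[155:190,130:165],(400,420),interpolation=cv2.INTER_CUBIC)]))
```

```text
nozzle [342.26528854 264.45133506] [ 320  245   42   35 1161]
(341, 263) [0.5853 0.2528 0.202 ]
(113, 276) [0.5906 0.067  0.212 ]
(324, 229) [0.5895 0.2554 0.125 ]
(145, 229) [0.5888 0.0641 0.125 ]
[160.0, 101.8] [149, 91, 23, 23, 401] [0.4581 0.0916 0.122 ]
[208.9, 140.8] [203, 137, 13, 8, 86] [0.4954 0.1364 0.122 ]
[231.6, 140.8] [226, 138, 12, 7, 78] [0.4955 0.1588 0.122 ]
[253.9, 140.5] [248, 138, 13, 6, 73] [0.4953 0.1809 0.122 ]
[254.6, 100.6] [244, 90, 22, 22, 369] [0.4574 0.1817 0.122 ]
[302.1, 100.1] [291, 89, 23, 23, 410] [0.4571 0.2268 0.122 ]
red [331.2, 239.8] [309, 222, 45, 43, 898]
yellow top [([210.6, 169.5], [204, 162, 15, 16, 185], array([0.589 , 0.0606, 0.2   ]))]
```

View pics/d.png

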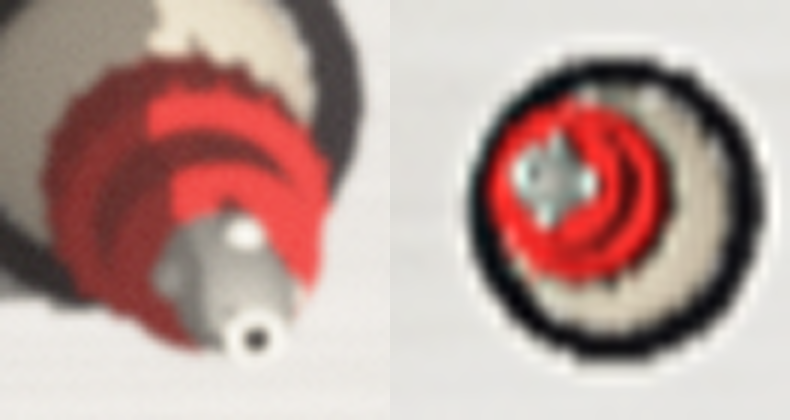

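Tip centre is crop (254,338), which is wrist (342.3,266.3), and the right panel (539,173), which is top (143,169.4).

Run:
```python
from h import *
W=optics.camera_info("wrist");T=optics.camera_info("top")
print(plane(W,(341.8,265.8),.202).round(4),plane(T,(142.9,169),.202).round(4),tri(W,(341.8,265.8),T,(142.9,169)))
```

```text
[0.5879 0.2536 0.202 ] [0.5913 0.2523 0.202 ] (array([0.59221861, 0.25514577, 0.1947547 ]), np.float64(0.0015133814306047854))
```

>>> {"method": "play_rows", "body": {
  "angular": [
    [0,0,0],
    [0,0,0],
    [0,0,0],
    [0,0,0],
    [0,0,0]
  ],
  "translation": [
    [2,-46,0],
    [2,-46,0],
    [2,-46,0],
    [2,-46,0],
    [2,-46,0]
  ],
  "fingers": [-0.4,-0.4,-0.4,-0.4,-0.4]
}}

```text
time_s: 5.6
position: [0.5371, -0.0501, 0.2887]
orientation: [0.001, 1.0, 0.0, -0.001]
contact_force: [0.5, 0.3, -1.0]
opening: 0.0597
finger_force: 0.0
```

>>> {"method": "play_rows", "body": {
  "angular": [
    [0,0,0],
    [0,0,0],
    [0,0,0],
    [0,0,0],
    [0,0,0]
  ],
  "translation": [
    [2,-46,0],
    [2,-46,0],
    [2,-46,0],
    [2,-46,0],
    [2,-46,0]
  ],
  "fingers": [-0.4,-0.4,-0.4,-0.4,-0.4]
}}

```text
time_s: 6.1
position: [0.5473, -0.2796, 0.2887]
orientation: [0.001, 1.0, 0.001, -0.001]
contact_force: [0.4, 1.1, 1.0]
opening: 0.0597
finger_force: 0.0
```

>>> {"method": "play_rows", "body": {
  "angular": [
    [0,0,0],
    [0,0,0],
    [0,0,0],
    [0,0,0],
    [0,0,0]
  ],
  "translation": [
    [2,-46,0],
    [0,0,-45],
    [0,0,-45],
    [0,0,-45],
    [0,0,-45]
  ],
  "fingers": [-0.4,-0.4,-0.4,-0.4,-0.4]
}}

```text
time_s: 6.6
position: [0.5491, -0.3237, 0.1073]
orientation: [0.001, 1.0, 0.001, -0.001]
contact_force: [0.0, -0.5, -0.5]
opening: 0.0596
finger_force: 0.0
```

>>> {"method": "play_rows", "body": {
  "angular": [
    [0,0,0],
    [0,0,0],
    [0,0,0]
  ],
  "translation": [
    [0,0,-20],
    [0,0,0],
    [0,0,0]
  ],
  "fingers": [-0.4,-0.4,-0.4]
}}

```text
time_s: 6.9
position: [0.5501, -0.324, 0.0898]
orientation: [0.001, 1.0, 0.001, -0.001]
contact_force: [-0.2, -0.2, 0.5]
opening: 0.0596
finger_force: 0.0
```

Run:
```python
from h import *
s=env.state();print(s["position"].round(4),s["q"].round(2),s["opening"]);W=optics.camera_info("wrist");w=optics.read_camera("wrist");cv2.imwrite("pics/w3.png",w)
for u,st in blobs(w,(0,190,60),(6,255,255),amin=100):print("red",u,st,plane(W,u,.02).round(4),plane(W,u,.032).round(4))
```

```text
[ 0.5501 -0.324   0.0898] [-0.63  0.4  -0.16  1.01 -0.   -0.63] 0.05960362447718111
```

View pics/w3.png

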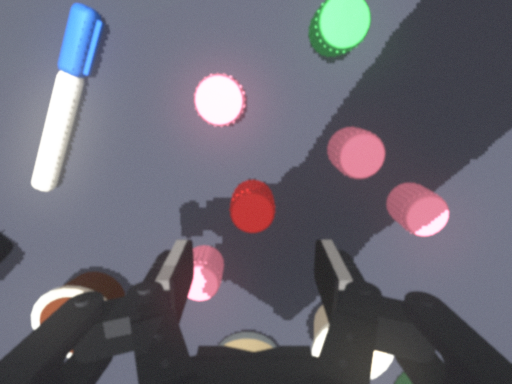

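The red cap top is at (253,213), in shadow, midway between the fingertips at (185,240) and (330,240). The nearest pink at (203,272) lies behind the left finger.

Run:
```python
from h import *
W=optics.camera_info("wrist");w=cv2.imread("pics/w3.png")
print(plane(W,(253,212),.032).round(4),plane(W,(203,282),.032).round(4))
for u,st in blobs(w,(0,150,40),(8,255,255),(220,165,290,245),60):print(u,st)
```

```text
[ 0.5518 -0.3256  0.032 ] [ 0.6074 -0.363   0.032 ]
[252.1, 206.6] [230, 180, 45, 53, 1850]
```

>>> {"method": "play_rows", "body": {
  "angular": [
    [0,0,0],
    [0,0,0],
    [0,0,0],
    [0,0,0]
  ],
  "translation": [
    [1,-1,-40],
    [0,0,-35],
    [0,0,-12],
    [0,0,0]
  ],
  "fingers": [-0.4,-0.4,-0.4,-0.4]
}}

```text
time_s: 7.35
position: [0.5514, -0.3252, 0.0029]
orientation: [0.001, 1.0, 0.001, -0.001]
contact_force: [-0.1, 0.2, -0.7]
opening: 0.0598
finger_force: 0.0
```

>>> {"method": "play_rows", "body": {
  "angular": [
    [0,0,0],
    [0,0,0],
    [0,0,0],
    [0,0,0],
    [0,0,0]
  ],
  "translation": [
    [0,0,0],
    [0,0,0],
    [0,0,0],
    [0,0,0],
    [0,0,0]
  ],
  "fingers": [1,1,1,1,1],
  "newtons": 90
}}

```text
time_s: 7.85
position: [0.5542, -0.3272, 0.0064]
orientation: [0.001, 1.0, -0.002, 0.002]
contact_force: [-0.0, -0.1, 6.5]
opening: 0.0287
finger_force: 89.0
```

>>> {"method": "play_rows", "body": {
  "angular": [
    [0,0,0],
    [0,0,0],
    [0,0,0],
    [0,0,0],
    [0,0,0]
  ],
  "translation": [
    [0,0,20],
    [0,0,45],
    [0,0,45],
    [0,0,0],
    [0,0,0]
  ],
  "fingers": [1,1,1,1,1]
}}

```text
time_s: 8.35
position: [0.5538, -0.327, 0.1164]
orientation: [0.001, 1.0, -0.002, 0.002]
contact_force: [0.3, -1.0, -0.2]
opening: 0.0281
finger_force: 88.7
```

Run:
```python
from h import *
s=env.state();print(s["position"].round(4),s["opening"],s["finger_force"]);w=optics.read_camera("wrist");cv2.imwrite("pics/w4.png",w)
```

```text
[ 0.5538 -0.327   0.1164] 0.02810852681573475 88.6759351787623
```

View pics/w4.png

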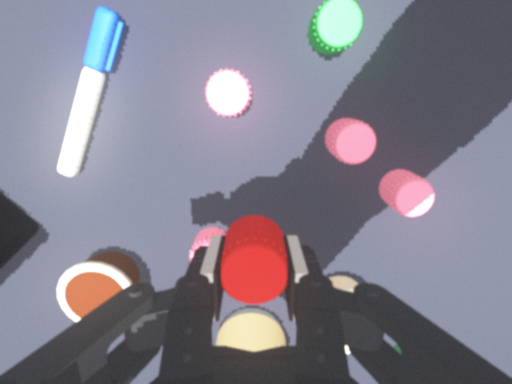

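The red cap is held upright between the pads, with its top face at about (255,275). The neighbouring caps have not moved.

Run:
```python
from h import *
W=optics.camera_info("wrist");w=cv2.imread("pics/w4.png")
print(w[215:310:6,255].tolist())
for u,st in blobs(w,(0,150,215),(8,255,255),(215,210,295,310),60):print(u,st,plane(W,u,.142).round(4))
print(plane(W,(255,275),.142).round(4),plane(W,(254,216),.11).round(4))
```

```text
[[81, 75, 154], [60, 60, 189], [58, 61, 190], [59, 59, 190], [65, 66, 211], [66, 67, 219], [72, 75, 235], [74, 75, 235], [69, 70, 233], [74, 77, 235], [73, 76, 235], [73, 75, 235], [70, 74, 233], [74, 77, 234], [73, 77, 234], [127, 114, 143]]
[253.6, 273.8] [222, 245, 64, 58, 2997] [ 0.5463 -0.3261  0.142 ]
[ 0.5469 -0.3256  0.142 ] [ 0.5334 -0.3259  0.11  ]
```

Run:
```python
from h import *
from scipy.optimize import least_squares
W=optics.camera_info("wrist");K,V=np.array(W["intrinsics"]),np.array(W["view"])
P=lambda p:(lambda q:q[:2]/q[2])(K@(V@np.r_[p,1])[:3])
w=cv2.imread("pics/w4.png");print(w[196:222:2,254,2],w[290:312:2,254,2],env.state()["position"])
f=lambda v:np.r_[P([v[0]-.0155,v[1],v[2]])[1]-214,P([v[0]-.0155,v[1],v[2]+.032])[1]-244,P([v[0]+.0155,v[1],v[2]+.032])[1]-303,P([v[0],v[1],v[2]+.032])[0]-254]
r=least_squares(f,[.55,-.326,.11],x_scale=.01);print(r.x.round(4),r.fun.round(1))
print(np.linalg.inv(V)[:3,3])
```

```text
[ 90  90  90  88  90  91  91  90  93 119 180 192 193] [234 235 233 232 235 234 230 189 117 139 163] [ 0.55239245 -0.32596356  0.11430651]
[ 0.5515 -0.326   0.1021] [ 1.  -1.2  0.4  0. ]
[ 0.47374058 -0.32573487  0.256094  ]
```

>>> {"method": "play_rows", "body": {
  "angular": [
    [0,0,0],
    [0,0,0],
    [0,0,0],
    [0,0,0],
    [0,0,0]
  ],
  "translation": [
    [0,0,40],
    [0,0,45],
    [0,0,45],
    [0,0,45],
    [1.5,38,5]
  ],
  "fingers": [1,1,1,1,1]
}}

```text
time_s: 8.9
position: [0.556, -0.2923, 0.2986]
orientation: [0.003, 1.0, -0.004, 0.004]
contact_force: [1.3, -0.1, 0.5]
opening: 0.0286
finger_force: 88.9
```

>>> {"method": "play_rows", "body": {
  "angular": [
    [0,0,0],
    [0,0,0],
    [0,0,0],
    [0,0,0],
    [0,0,0]
  ],
  "translation": [
    [3,45,0],
    [3,45,0],
    [3,45,0],
    [3,45,0],
    [3,45,0]
  ],
  "fingers": [1,1,1,1,1]
}}

```text
time_s: 9.4
position: [0.5673, -0.0608, 0.2912]
orientation: [0.001, 1.0, 0.0, -0.002]
contact_force: [0.9, 0.4, 0.0]
opening: 0.0282
finger_force: 88.9
```

>>> {"method": "play_rows", "body": {
  "angular": [
    [0,0,0],
    [0,0,0],
    [0,0,0],
    [0,0,0],
    [0,0,0]
  ],
  "translation": [
    [3,45,0],
    [3,45,0],
    [3,45,0],
    [3,45,0],
    [3,45,0]
  ],
  "fingers": [1,1,1,1,1]
}}

```text
time_s: 9.9
position: [0.5824, 0.1639, 0.2911]
orientation: [0.001, 1.0, -0.0, -0.002]
contact_force: [0.4, -0.0, -0.3]
opening: 0.0283
finger_force: 88.9
```

>>> {"method": "play_rows", "body": {
  "angular": [
    [0,0,0],
    [0,0,0],
    [0,0,0],
    [0,0,0],
    [0,0,0]
  ],
  "translation": [
    [3,45,0],
    [3,45,0],
    [0,0,-20],
    [0,0,-15],
    [0,0,0]
  ],
  "fingers": [1,1,1,1,1]
}}

```text
time_s: 10.4
position: [0.5868, 0.2511, 0.2533]
orientation: [0.001, 1.0, -0.002, -0.004]
contact_force: [-1.2, 0.9, -0.2]
opening: 0.0284
finger_force: 88.9
```

Run:
```python
from h import *
s=env.state();print(s["position"].round(4),s["contact_force"].round(1));t=optics.read_camera("scene");w=optics.read_camera("wrist");s=env.state();print(s["position"].round(4),s["opening"],s["finger_force"]);cv2.imwrite("pics/w5.png",np.hstack([w[150:350,160:360],cv2.resize(t[60:160,285:400],(460,400),interpolation=cv2.INTER_CUBIC)[:200] if 0 else cv2.resize(t[70:170,290:390],(200,200))]))
cv2.imwrite("pics/e.png",np.hstack([cv2.resize(w[150:350,160:360],(400,400)),cv2.resize(t[70:170,290:390],(400,400),interpolation=cv2.INTER_CUBIC)]))
```

```text
[0.5868 0.2511 0.2533] [-1.2  0.9 -0.2]
[0.5887 0.251  0.2568] 0.02850845575209393 88.93603620235808
```

View pics/e.png

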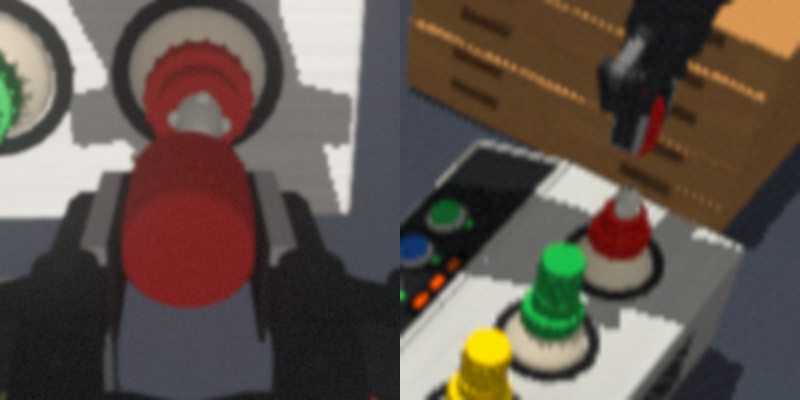

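The wrist crop shows the nozzle about 5 px right of the cap axis, so y needs about +2.5 mm. In the scene crop the cap is upright above the nozzle.

>>> {"method": "play_rows", "body": {
  "angular": [
    [0,0,0],
    [0,0,0],
    [0,0,0],
    [0,0,0],
    [0,0,0]
  ],
  "translation": [
    [0,2.5,-20],
    [0,0,-15],
    [0,0,-8],
    [0,0,0],
    [0,0,0]
  ],
  "fingers": [1,1,1,1,1]
}}

```text
time_s: 11.0
position: [0.5897, 0.2544, 0.2156]
orientation: [0.001, 1.0, 0.0, 0.0]
contact_force: [0.6, 0.3, -0.1]
opening: 0.0284
finger_force: 88.9
```

>>> {"method": "play_rows", "body": {
  "angular": [
    [0,0,0],
    [0,0,0],
    [0,0,0],
    [0,0,0]
  ],
  "translation": [
    [0,0,-4],
    [0,0,-4],
    [0,0,-3],
    [0,0,0]
  ],
  "fingers": [1,1,1,1]
}}

```text
time_s: 11.4
position: [0.5892, 0.2547, 0.2037]
orientation: [0.001, 1.0, -0.0, -0.0]
contact_force: [-0.3, -0.2, -0.8]
opening: 0.0286
finger_force: 88.9
```

>>> {"method": "play_rows", "body": {
  "angular": [
    [0,0,0],
    [0,0,0],
    [0,0,0],
    [0,0,0]
  ],
  "translation": [
    [0,0,-2],
    [0,0,-2],
    [0,0,-2],
    [0,0,0]
  ],
  "fingers": [1,1,1,1],
  "newtons": 110
}}

```text
time_s: 11.8
position: [0.5909, 0.255, 0.1989]
orientation: [0.001, 1.0, 0.0, 0.002]
contact_force: [3.3, 1.1, 0.4]
opening: 0.0281
finger_force: 108.6
```

>>> {"method": "play_rows", "body": {
  "angular": [
    [0,0,0],
    [0,0,0],
    [0,0,0]
  ],
  "translation": [
    [0,0,-2],
    [0,0,-1],
    [0,0,0]
  ],
  "fingers": [1,1,1]
}}

```text
time_s: 12.1
position: [0.5917, 0.2548, 0.1963]
orientation: [0.001, 1.0, 0.0, 0.002]
contact_force: [6.2, -0.3, 1.8]
opening: 0.0278
finger_force: 108.9
```

>>> {"method": "play_rows", "body": {
  "angular": [
    [0,0,0],
    [0,0,0]
  ],
  "translation": [
    [2,0,0],
    [0,0,0]
  ],
  "fingers": [1,1]
}}

```text
time_s: 12.3
position: [0.5921, 0.2547, 0.1955]
orientation: [0.001, 1.0, 0.0, 0.0]
contact_force: [4.2, 0.7, 3.8]
opening: 0.0283
finger_force: 109.0
```

>>> {"method": "play_rows", "body": {
  "angular": [
    [0,0,0],
    [0,0,0],
    [0,0,0]
  ],
  "translation": [
    [0,0,-2],
    [0,0,-1],
    [0,0,0]
  ],
  "fingers": [1,1,1]
}}

```text
time_s: 12.6
position: [0.5929, 0.2549, 0.1942]
orientation: [0.001, 1.0, 0.0, 0.002]
contact_force: [2.9, -0.4, 8.2]
opening: 0.0284
finger_force: 109.6
```

>>> {"method": "play_rows", "body": {
  "angular": [
    [0,0,0],
    [0,0,0],
    [0,0,0]
  ],
  "translation": [
    [0.5,0,-2],
    [0,0,-1],
    [0,0,0]
  ],
  "fingers": [1,1,1]
}}

```text
time_s: 12.9
position: [0.5926, 0.2548, 0.1899]
orientation: [0.001, 1.0, 0.0, 0.001]
contact_force: [5.1, -0.3, -1.5]
opening: 0.028
finger_force: 108.8
```

>>> {"method": "play_rows", "body": {
  "angular": [
    [0,0,0],
    [0,0,0],
    [0,0,0]
  ],
  "translation": [
    [0,0,-1],
    [0,0,-1],
    [0,0,0]
  ],
  "fingers": [1,1,1]
}}

```text
time_s: 13.2
position: [0.5919, 0.2546, 0.1865]
orientation: [0.001, 1.0, -0.0, -0.0]
contact_force: [4.7, 0.3, 0.1]
opening: 0.0281
finger_force: 109.0
```

It clicked: the force dropped away. Pressing on to the seat.

>>> {"method": "play_rows", "body": {
  "angular": [
    [0,0,0],
    [0,0,0],
    [0,0,0]
  ],
  "translation": [
    [0.5,0,-2],
    [0,0,-1],
    [0,0,0]
  ],
  "fingers": [1,1,1]
}}

```text
time_s: 13.5
position: [0.592, 0.2547, 0.1864]
orientation: [0.001, 1.0, -0.0, -0.0]
contact_force: [-0.3, -1.3, 10.3]
opening: 0.028
finger_force: 110.2
```

>>> {"method": "play_rows", "body": {
  "angular": [
    [0,0,0],
    [0,0,0],
    [0,0,0]
  ],
  "translation": [
    [0,0,-2],
    [0,0,0],
    [0,0,0]
  ],
  "fingers": [1,1,1]
}}

```text
time_s: 13.8
position: [0.5921, 0.2547, 0.1864]
orientation: [0.001, 1.0, 0.0, 0.0]
contact_force: [-3.9, -1.8, 17.6]
opening: 0.0281
finger_force: 111.2
```

>>> {"method": "play_rows", "body": {
  "angular": [
    [0,0,0],
    [0,0,0],
    [0,0,0],
    [0,0,0]
  ],
  "translation": [
    [0,0,-2],
    [0,0,0],
    [0,0,0],
    [0,0,0]
  ],
  "fingers": [1,1,1,1]
}}

```text
time_s: 14.2
position: [0.5921, 0.2547, 0.1863]
orientation: [0.001, 1.0, 0.0, 0.001]
contact_force: [-6.1, -3.6, 24.8]
opening: 0.0281
finger_force: 112.1
```

Run:
```python
from h import *
t=optics.read_camera("scene");w=optics.read_camera("wrist");s=env.state();print(s["position"].round(4),s["contact_force"].round(1),s["opening"],s["finger_force"])
cv2.imwrite("pics/f.png",np.hstack([cv2.resize(w,(400,300)),cv2.resize(t[80:180,270:390],(360,300),interpolation=cv2.INTER_CUBIC)]))
```

```text
[0.5921 0.2547 0.1863] [-6.  -3.4 24.4] 0.028332773290602214 112.1245737397112
```

View pics/f.png

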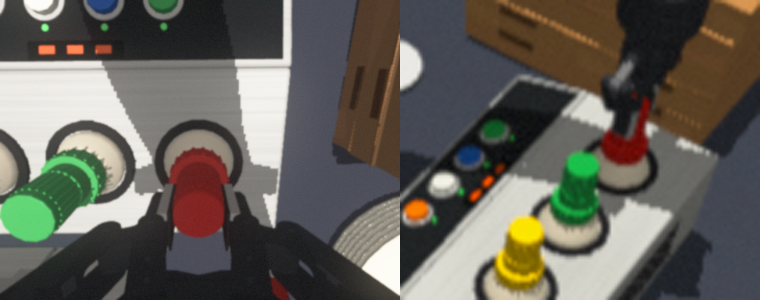

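The cap sits on the red collar with no nozzle showing (wrist panel at about (197,205)). It is held down with a steady 25 N.

```bash
python3 -c "
from plant import order
print(order.finish_job())"
```

```text
the job is handed in; nothing more can be done
None
```

I pressed green, orange and blue fully down in that order and left white alone, then clicked the red cap fully home on the red-collared bottle, still held down at about 25 N when I handed the job in at about 14 s.

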